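# Refit the bedside radio's aerial and tuning knob and start its station search

## Task

Get the bedside radio going again: first push the plug end of the rod aerial through the steel eyelet sleeve on top of the radio until the aerial's black grip meets the sleeve, and let go of it. Then fit the tuning knob on the radio's D-shaped shaft, turned so that its flat matches, push it fully on and press it down against the spring to the bottom to start the station search. Finish while still holding the knob pressed down, with the aerial still fully in and the other things on the dresser left where they were.

Things in the scene. Friction and masses are not known exactly. Their poses are not given: they have to be found in the camera images.
- radio: bedside radio, a dark wooden case 120 (x) x 220 (y) x 75 mm high that does not move; origin at the centre of its underside, x and y along its sides, z up. On its flat top stand the eyelet sleeve (towards +y) and the knob shaft (towards -y, at x 0, y -55 mm)
- eyelet (a point): centre of the mouth of the steel eyelet sleeve on the radio's top, axes as the radio's. Fixed level tube, outside 21 x 21 mm, square through bore 11 x 11 mm, 40 mm long, axis 87 mm above the dresser top; mouth flush with the radio's +y end. The rod goes in along the radio's -y; friction keeps it in when let go
- aerial: loose rod aerial, 80 g, lying flat: black square grip bar 60 mm long, 18 x 18 mm; out of its +x end a thick steel plug rod (8 mm diameter, 51 long, last 3 mm narrowed to 5.4), out of its -x end a thin mast (5 mm diameter, 90 long, 10 mm ball at the tip), all on one axis 9 mm above the origin. Origin under the middle of the grip bar, x towards the plug end, z up
- shoulder (a point): point on the aerial's axis where the plug rod leaves the grip bar (30 mm ahead of the aerial's origin, 9 mm up); the aerial is fully in when this flat end of the grip bar meets the sleeve's mouth
- plug_end (a point): end of the plug rod on its axis, 81 mm ahead of the aerial's origin
- knob: loose black tuning knob, 45 g, twelve-sided (faces towards its ±x and ±y), 38 mm across flats, 30 mm tall, standing bore down. Origin: centre of its underside, z up, x towards the raised aluminium pointer bar on its top. The bore in the underside is D-shaped, 18 mm across, 18 mm deep, its flat on the pointer side, 2.2 mm from the axis
- shaft_tip (a point): centre of the top of the upright steel D-shaft, 101 mm above the dresser when not pressed; turns and sinks with it; z up, x towards its flat. 16 mm diameter, flat 1.5 mm from the axis, top 2 mm narrowed, 26 mm tall, stiff to turn (0.15 N m). The knob fits when its x points as the shaft's x (to 0.1 rad); fully on, its underside is 18 mm below this point
- plunger (a joint): how far the shaft is pressed down: 0 up to 0.005 m at its lower stop. Its spring needs 3 N to start and 9 N at the stop; it comes back up when let go
- shaft_turn (a joint): turn of the shaft in the radio, rad, counter-clockwise seen from above; at 0 the shaft's flat faces the radio's +x
- clock: round brass alarm clock, 90 mm across, leave alone
- book: closed book 150 x 210 x 28 mm lying flat, leave alone
- shell: sea shell 68 mm across lying on the book, leave alone
- cream: small white jar 60 mm across, 45 mm tall, leave alone
- drawer_knob: brass drawer knob 32 mm across, 26 mm tall, no pointer and no bore, leave alone
- glasses_case: spectacle case 50 x 140 x 35 mm, leave alone
- mug: white mug 80 mm across, 90 mm tall, leave alone
- remote: grey remote control 150 x 42 x 16 mm, leave alone
Not all that is in view belongs to the job. There is more than one size of the knob; the one meant has the size given above.

How it is judged:
By the outcome, as a careful person would: the job done as asked, in the order asked, and still so for the second after the job is handed in, while the arm keeps its last pose, push and grip.
It also fails if it takes over 54 s, if anything falls off the work surface, if the arm or the gripper's body presses on something with over 40 N, if the wrist force passes 120 N, or if a joint passes its speed limit or range.

## Robot

A 6-joint arm with a two-finger parallel gripper is mounted at the origin on the work surface. World frame = base frame: x ahead of the robot, y to its left, z up, the work surface at z = 0. Lengths are in m, angles in rad, forces in N, time in s.
With the tool pointing down it reaches from about 0.425 to 0.95 m from the base axis. Payload 14.7 kg.
Tool frame: the origin (TCP) lies between the finger pads; the fingertips stand env.tip_reach ahead of it and the grasp point (between the pads) is the TCP (env.tip_reach is the distance from the TCP to the fingertips, in m); z points along the fingers, y is the line along which they close (so a half turn about z gives the same grasp; the last joint's range is limited). The gripper opens to 85 mm and grips with 20 to 120 N. Pads are 22 mm wide; open, the fingers measure 114 mm over their backs; the gripper's body (76 mm by 85 mm) begins 54 mm behind the grasp point. The pads swing forward as they close: fully open they stand 13 mm farther back than shut.
Start: joints at [1.17, 0.48, 1.596, -0, 1.065, -0.047], TCP at [0.225, 0.61, 0.25] pointing down, gripper open.
Joint ranges: [-2.75, 2.75], [-0.82, 2.05], [0.23, 2.67], [-1.56, 4.7], [0.09, 2.69], [-2.92, 2.92]. Speed limits (rad/s): [1.89, 1.89, 2.39, 3.01, 3.01, 3.01].

## Interface

Orientations are given as a unit quaternion [x, y, z, w].
In Python, from station import env gives the robot as it stands. The module is installed in compiled form; this text tells all that it offers.
- The arm moves only by the tool drive_tool, never from a script. Its argument "motion" is a list that holds one entry, the list of rows, each a list of 7 numbers: the turn, a rotation vector about the tool's x, y, z scaled (see below), then the shift along the tool's x, y, z scaled (see below), then the opening, from -1 (shut) to 1 (fully open). A call has 1 to 8 rows; each row is the pose to reach, as a shift and turn from the pose commanded when the call began, along the tool's axes at that moment; what a row does not reach only later rows make up. The controller multiplies each number of a shift by 1000 mm and each number of a turn by 30 degrees. A row lasts 1/8 s, in which the tool goes at most 62.5 mm and 10.7 degrees, less where a joint would pass 70% of its speed; a pose out of reach is approached as far as the arm can. A call with a number of a shift or a turn outside -1 to 1 is refused whole. A call with a gripper value outside its range is refused whole. The fingers move at their own pace and stop on an object; the grip force is fixed at half the most. Time passes only in rows, so rows that repeat a pose let the fingers close. It gives the time, the measured TCP pose, the force, the opening and the grip force at its end, in the units of the state.
- env.observe(): the state, without advancing time (a new reading comes with each control period).
- env.snapshot(name): name is "scene" or "side" or "wrist"; returns a dict with "color" (420x560x3 uint8, blue, green, red), "K" (3x3 intrinsics, pixels), "eye" and "orientation" of the camera in the world; the wrist camera has in their place "hand_eye" (4x4, takes a point from camera to tool coordinates, whose origin is the TCP and whose axes are the flange's). Camera axes: x right, y down, z forward; pixel columns grow to the right and rows downward; lengths in m; the calibration is good to about 2 mm. A picture is of the moment at which its call begins: read the wrist's pose just before it. There is no depth.
- env.hand_in(): hands the job in; it is judged then, once.
The state is a dict: "clock": time; "q": joint angles; "joint_vel": joint speeds; "tau": joint torques, N m; "tcp_pos": TCP position; "tool_rot": TCP orientation; "contact_force": force on the tool from outside, world axes, zero at the start; "wrist_torque": the same for the moment, N m; "finger_gap": finger opening in m; "grasp_force": force on a finger pad.
Only numpy, scipy, OpenCV 4.12 (cv2) and the standard library are available. Lean on these libraries where they do the work, as an engineer would, in place of code of your own. Each camera call takes 0.05 s, during which the arm holds its last target. There are 200 camera calls.

## Working session

There is one attempt and no reset: what is moved stays moved. The work goes in short steps, Python scripts to look and compute and a tool call to move; the robot and the scene stay as the last step left them, time stands still between calls to the robot, and variables do not carry over. Pictures are saved under pics/ and viewed, at most 11 in all, crops included, and the job is handed in when it is done.

Besides the shell and the picture viewer there is one more tool, called after "Emit:" as name(argument=value, ...), one argument or row to a line, values as JSON. drive_tool: Moves the arm, as the interface text tells. Shifts and turns lie within -1 to 1; 1 stands for 1000 mm of shift or 30 degrees of turn. Its arguments: {"type":"object","properties":{"motion":{"type":"array","items":{"type":"array","items":{"type":"array","items":{"type":"number","minimum":-1,"maximum":1}}}}},"required":["motion"]}

```bash
mkdir -p pics
cat > h.py <<'E'
import numpy as np, cv2
from scipy.spatial.transform import Rotation as R
from station import env
def cam(name):
    o=env.observe(); s=env.snapshot(name)
    if name=="wrist":
        T=np.eye(4);T[:3,:3]=R.from_quat(o["tool_rot"]).as_matrix();T[:3,3]=o["tcp_pos"]
        C=T@np.array(s["hand_eye"])
    else:
        C=np.eye(4);q=np.array(s["orientation"])
        C[:3,:3]=R.from_quat(q).as_matrix() if q.size==4 else q.reshape(3,3)
        C[:3,3]=s["eye"]
    return s["color"],np.array(s["K"]),C
def ray(K,C,u,v):
    return C[:3,:3]@np.linalg.solve(K,[u,v,1.])
def onplane(K,C,u,v,z):
    d=ray(K,C,u,v);return C[:3,3]+d*(z-C[2,3])/d[2]
def proj(K,C,p):
    q=K@(C[:3,:3].T@(np.array(p)-C[:3,3]));return q[:2]/q[2]
def save(n,im):
    cv2.imwrite("pics/"+n+".png",im)
E
python3 - <<'E'
from h import *
print(env.observe(),env.tip_reach)
for n in("scene","side"):
    im,K,C=cam(n);save(n+"0",im);print(n,K.tolist(),C.round(3).tolist())
E
```

```text
{'clock': 0.0, 'q': array([ 1.17039136e+00,  4.80808970e-01,  1.59686550e+00,  8.11195997e-06,
        1.06505997e+00, -4.66021058e-02]), 'joint_vel': array([-1.43675525e-03, -1.30557849e-03,  1.26780972e-03,  6.41866193e-05,
       -1.88883779e-03,  6.83832894e-04]), 'tau': array([ 3.97039927e-03, -9.50637960e+01, -4.30180657e+01,  1.93280657e-04,
        1.20677325e-02,  2.86105774e-05]), 'tcp_pos': array([0.22503879, 0.60940673, 0.24969032]), 'tool_rot': array([ 1.75982120e-01,  9.84393198e-01, -5.55903650e-04, -1.29995087e-04]), 'contact_force': array([ 0.71521055, -0.59670585,  0.01198044]), 'wrist_torque': array([ 0.02198123, -0.03272028,  0.07202004]), 'grasp_force': 0.0, 'finger_gap': 0.08534972763766763} 0.019
scene [[423.951688740513, 0.0, 284.7335597678364], [0.0, 423.951688740513, 214.03073804944466], [0.0, 0.0, 1.0]] [[0.084, 0.834, -0.545, 1.256], [0.996, -0.076, 0.037, -0.047], [-0.01, -0.546, -0.838, 1.086], [0.0, 0.0, 0.0, 1.0]]
side [[485.4306803241789, 0.0, 276.68984955198124], [0.0, 485.4306803241789, 206.13594149511414], [0.0, 0.0, 1.0]] [[0.9, -0.32, 0.296, 0.248], [-0.436, -0.632, 0.641, -0.818], [-0.018, -0.705, -0.709, 0.959], [0.0, 0.0, 0.0, 1.0]]
```

View pics/scene0.png

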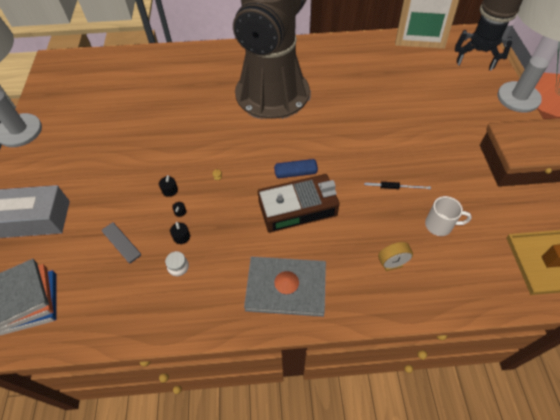

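View pics/side0.png

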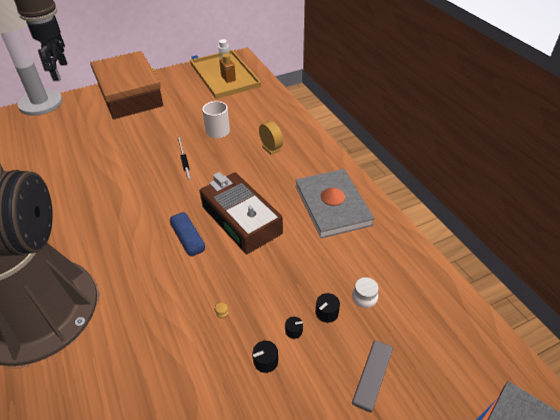

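The scene shows the radio at about (298,203) with its sleeve at (328,187), the aerial grip at (391,185) with the plug to the left, three black knobs at (168,186), (179,209) and (180,233), and the brass drawer knob at (217,174). Next I measure with masks and enlarged crops.

Run:
```python
from h import *
def crop(im,x,y,w,h,s):return cv2.resize(im[y:y+h,x:x+w],None,fx=s,fy=s,interpolation=cv2.INTER_CUBIC)
S,K,C=cam("scene");D,K2,C2=cam("side")
def blobs(im,K,C,lab,x0,x1,y0,y1,z):
    m=(im.max(2)<60).astype(np.uint8); 
    mm=np.zeros_like(m);mm[y0:y1,x0:x1]=m[y0:y1,x0:x1]
    n,l,st,ce=cv2.connectedComponentsWithStats(mm)
    for i in range(1,n):
        if st[i,4]>25: print(lab,st[i].tolist(),ce[i].round(1),onplane(K,C,*ce[i],z).round(4))
blobs(S,K,C,"S knob",150,200,170,250,.015);blobs(S,K,C,"S aer",360,440,170,200,.012)
blobs(D,K2,C2,"D knob",245,345,285,380,.015);blobs(D,K2,C2,"D aer",170,195,135,185,.012)
a=np.vstack([np.hstack([crop(S,250,160,100,75,4),crop(D,190,165,100,75,4)]),np.hstack([crop(S,360,160,80,60,5)[:300],crop(D,245,285,100,75,4)])])
save("c1",a)
```

```text
S knob [159, 177, 18, 19, 241] [168.1 186.8] [ 0.4239 -0.3573  0.015 ]
S knob [173, 202, 13, 14, 117] [179.3 208.8] [ 0.5113 -0.3176  0.015 ]
S knob [170, 223, 20, 21, 281] [180.1 233.5] [ 0.5999 -0.3109  0.015 ]
S aer [381, 182, 19, 7, 97] [389.9 184.9] [0.4787 0.3409 0.012 ]
D knob [316, 293, 24, 29, 522] [327.5 307.5] [ 0.6036 -0.3084  0.015 ]
D knob [286, 317, 17, 21, 281] [293.4 327.5] [ 0.511  -0.3196  0.015 ]
D knob [253, 341, 25, 32, 603] [265.8 356.4] [ 0.4279 -0.3547  0.015 ]
D aer [181, 155, 8, 15, 68] [184.2 161.1] [0.4762 0.3401 0.012 ]
```

View pics/c1.png

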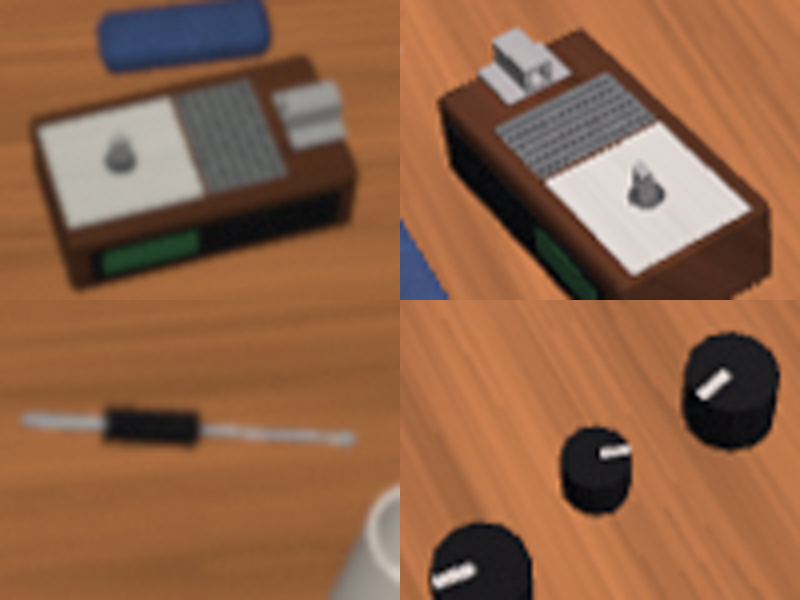

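The middle knob is the 38 mm one: it measures 17 px at 1.07 m, which is 37 mm, while the other two come to about 53 mm. I take corners and aerial ends from the crops to get coarse poses.

```bash
cat >> h.py <<'E'
def go(p,yaw,tilt=None):
    """shift and turn from the present pose to tool-down with tool x at yaw (deg); scaled numbers"""
    o=env.observe();A=R.from_quat(o["tool_rot"]);c,s=np.cos(np.radians(yaw)),np.sin(np.radians(yaw))
    B=R.from_matrix(np.array([[c,s,0],[s,-c,0],[0,0,-1.]]))
    if p is None:p=o["tcp_pos"]
    X=A.as_matrix()[:,0]
    print("now",o["tcp_pos"].round(4),"yaw",np.degrees(np.arctan2(X[1],X[0])).round(2),"| turn",((A.inv()*B).as_rotvec(True)/30).round(4),"shift",A.inv().apply(np.array(p)-o["tcp_pos"]).round(4),"q6",o["q"][5].round(2),"t",o["clock"].round(2))
E
python3 - <<'E'
from h import *
S,K,C=cam("scene");D,K2,C2=cam("side")
f=lambda k,c,pts,z,ox,oy,s:[onplane(k,c,ox+(x+.5)/s-.5,oy+(y+.5)/s-.5,z).round(4) for x,y in pts]
print("S corners BL BR FR FL",*f(K,C,[(32,122),(308,57),(355,180),(70,235)],.075,250,160,4))
print("D corners",*f(K2,C2,[(440,100),(582,30),(770,210),(630,275)],.075,90,165,4))
print("shaft S",*f(K,C,[(120,138)],.101,250,160,4),"D",*f(K2,C2,[(645,165)],.101,90,165,4))
print("plate S",*f(K,C,[(38,125),(168,97),(205,195),(72,230)],.075,250,160,4))
a=f(K,C,[(22,418),(105,425),(200,428),(350,438)],.009,360,160-60,5)
a=f(K,C,[(22,118),(105,125),(200,128),(350,138)],.009,360,160,5);print("aerial plug,sh,back,ball",*a,[np.linalg.norm(a[i+1]-a[i]).round(4) for i in range(3)])
p=(a[1]+a[2])/2;d=a[0]-a[3];y=np.degrees(np.arctan2(d[1],d[0]));print("aer",p,y)
go([p[0],p[1],.2],y)
E
```

```text
S corners BL BR FR FL [ 0.5073 -0.0745  0.075 ] [0.4655 0.1369 0.075 ] [0.5805 0.1551 0.075 ] [ 0.6088 -0.0525  0.075 ]
D corners [0.4605 0.1304 0.075 ] [0.5722 0.153  0.075 ] [ 0.6123 -0.0599  0.075 ] [ 0.512  -0.0704  0.075 ]
shaft S [ 0.5465 -0.0117  0.101 ] D [ 0.5491 -0.0122  0.101 ]
plate S [ 0.5105 -0.0702  0.075 ] [0.4935 0.0278 0.075 ] [0.5836 0.0461 0.075 ] [ 0.6047 -0.0509  0.075 ]
aerial plug,sh,back,ball [0.4622 0.2618 0.009 ] [0.4725 0.313  0.009 ] [0.4804 0.3721 0.009 ] [0.4968 0.464  0.009 ] [np.float64(0.0522), np.float64(0.0596), np.float64(0.0934)]
aer [0.47645 0.34255 0.009  ] -99.710274826956Traceback (most recent call last):
  File "<stdin>", line 11, in <module>
  File "h.py", line 28, in go
    print("now",o["tcp_pos"].round(4),"yaw",np.degrees(np.arctan2(X[1],X[0])).round(2),"| turn",((A.inv()*B).as_rotvec(True)/30).round(4),"shift",A.inv().apply(np.array(p)-o["tcp_pos"]).round(4),"q6",o["q"][5].round(2),"t",o["clock"].round(2))
                                                                                                                                                                                                                               ^^^^^^^^^^^^^^^^
AttributeError: 'float' object has no attribute 'round'
```

```bash
sed -i 's/o\["clock"\].round(2)/round(float(o["clock"]),2)/' h.py
python3 - <<'E'
from h import *
go([.4765,.3425,.2],80.3)
print(np.array(env.snapshot("wrist")["hand_eye"]).round(4).tolist())
E
```

```text
now [0.2251 0.6096 0.2501] yaw 159.73 | turn [-7.0000e-04  5.0000e-04  2.6475e+00] shift [-0.3283 -0.1635  0.0501] q6 -0.05 t 0.3
[[0.0, -0.9455, -0.3257, 0.0834], [1.0, -0.0, 0.0002, -0.0001], [-0.0002, -0.3257, 0.9455, -0.1229], [0.0, 0.0, 0.0, 1.0]]
```

Emit:
drive_tool(
  motion=[
    [[0,0,0.3,-0.055,-0.027,0.008,1],[0,0,0.6,-0.11,-0.054,0.016,1],[0,0,0.9,-0.165,-0.082,0.025,1],[0,0,0.9,-0.22,-0.11,0.033,1],[0,0,0.9,-0.275,-0.137,0.042,1],[0,0,0.9,-0.3283,-0.1635,0.0501,1],[0,0,0.9,-0.3283,-0.1635,0.0501,1],[0,0,0.9,-0.3283,-0.1635,0.0501,1]],
  ],
)

```text
clock: 1.35
tcp_pos: [0.4765, 0.3425, 0.2002]
tool_rot: [0.401, 0.916, -0.0, -0.0]
contact_force: [-0.7, 0.6, 0.4]
finger_gap: 0.0852
grasp_force: 0.0
```

Emit:
drive_tool(
  motion=[
    [[0,0,0.3,0,0,0,1],[0,0,0.6,0,0,0,1],[0,0,0.9,0,0,0,1]],
  ],
)

```text
clock: 1.72
tcp_pos: [0.4755, 0.3441, 0.2005]
tool_rot: [0.605, 0.796, 0.0, -0.0]
contact_force: [-0.6, -0.1, 0.7]
finger_gap: 0.0852
grasp_force: 0.0
```

Emit:
drive_tool(
  motion=[
    [[0,0,0.3,0,0,0,1],[0,0,0.6,0,0,0,1],[0,0,0.85,0,0,0,1],[0,0,0.85,0,0,0,1]],
  ],
)

```text
clock: 2.22
tcp_pos: [0.4756, 0.3438, 0.2004]
tool_rot: [0.764, 0.645, 0.0, -0.0]
contact_force: [-0.0, 0.0, 0.8]
finger_gap: 0.0853
grasp_force: 0.0
```

Run:
```python
from h import *
go([.4765,.3425,.2],80.3)
im,K,C=cam("wrist");save("w1",im)
m=(im.max(2)<55).astype(np.uint8)
n,l,st,ce=cv2.connectedComponentsWithStats(m)
for i in range(1,n):
    if st[i,4]>400:
        r=cv2.minAreaRect(np.argwhere(l==i)[:,::-1].astype(np.float32));b=cv2.boxPoints(r)
        print(st[i].tolist(),ce[i].round(1),[np.round(v,1) for v in r[:2]],"on z=.018",[onplane(K,C,*q,.018).round(4) for q in b])
```

```text
now [0.4756 0.3438 0.2004] yaw 80.38 | turn [ 0.0002 -0.0006  0.0026] shift [-0.0012  0.0011  0.0004] q6 0.74 t 2.23
[275, 159, 16, 57, 892] [282.5 186.7] [array([282.5, 187. ]), array([56., 15.])] on z=.018 [array([0.4757, 0.3735, 0.018 ]), array([0.4907, 0.3709, 0.018 ]), array([0.4812, 0.3112, 0.018 ]), array([0.4653, 0.3139, 0.018 ])]
[0, 267, 560, 153, 44154] [284.2 370.2] [array([279.5, 343. ]), array([559., 152.])] on z=.018 [array([0.0316, 0.077 , 0.018 ]), array([0.144 , 0.3039, 0.018 ]), array([0.7748, 0.1969, 0.018 ]), array([ 0.8057, -0.0544,  0.018 ])]
```

View pics/w1.png

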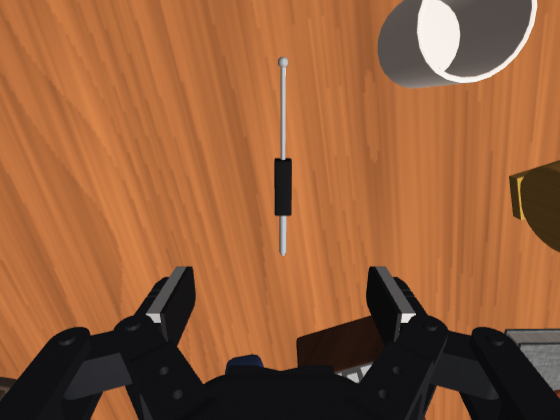

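The grip lies at (282,187), vertical in the image, with the plug pointing down toward the radio. Its rays give a centre of (0.478, 0.342) and a size of 60 x 16 mm, matching the given grip. I descend and grasp.

Emit:
drive_tool(
  motion=[
    [[0,0,0,-0.001,0.0028,0.05,1],[0,0,0,-0.001,0.0028,0.1,1],[0,0,0,-0.001,0.0028,0.15,1],[0,0,0,-0.001,0.0028,0.179,1],[0,0,0,-0.001,0.0028,0.179,1],[0,0,0,-0.001,0.0028,0.179,-1],[0,0,0,-0.001,0.0028,0.179,-1],[0,0,0,-0.001,0.0028,0.179,-1]],
  ],
)

```text
clock: 3.28
tcp_pos: [0.4797, 0.3416, 0.0224]
tool_rot: [0.765, 0.644, 0.001, 0.0]
contact_force: [-0.0, 0.2, 0.6]
finger_gap: 0.0319
grasp_force: 0.0
```

Emit:
drive_tool(
  motion=[
    [[0,0,0,0,0,0,-1],[0,0,0,0,0,0,-1],[0,0,0,0,0,0,-1],[0,0,0,0,0,0,-1]],
  ],
)

```text
clock: 3.78
tcp_pos: [0.4795, 0.3414, 0.0221]
tool_rot: [0.765, 0.644, 0.001, 0.0]
contact_force: [-2.9, -0.4, 11.7]
finger_gap: 0.0165
grasp_force: 59.1
```

Emit:
drive_tool(
  motion=[
    [[0,0,0,0,0,-0.02,-1],[0,0,0,0,0,-0.06,-1],[0,0,0,0,0,-0.12,-1],[0,0,0,0,0,-0.18,-1],[0,0,-0.3,-0.06,0.014,-0.238,-1],[0,0,-0.5,-0.12,0.028,-0.238,-1],[0,0,-0.733,-0.18,0.042,-0.238,-1],[0,0,-0.733,-0.24,0.055,-0.238,-1]],
  ],
)

```text
clock: 4.78
tcp_pos: [0.4918, 0.1079, 0.2598]
tool_rot: [0.627, 0.779, 0.0, 0.0]
contact_force: [1.5, -0.5, -0.3]
finger_gap: 0.0164
grasp_force: 59.1
```

Emit:
drive_tool(
  motion=[
    [[0,0,0,0,0,0,-1],[0,0,0,0,0,0,-1],[0,0,0,0,0,0,-1]],
  ],
)

```text
clock: 5.15
tcp_pos: [0.4918, 0.1108, 0.2591]
tool_rot: [0.627, 0.779, 0.0, -0.0]
contact_force: [0.1, 0.1, -0.5]
finger_gap: 0.0164
grasp_force: 59.1
```

Run:
```python
from h import *
go([.493,.092,.26],102)
im,K,C=cam("wrist");save("w2",im)
np.savez("w2.npz",im=im,K=K,C=C)
```

```text
now [0.4918 0.1108 0.2591] yaw 102.3 | turn [ 0.0001 -0.0003  0.0099] shift [-0.0186 -0.0029 -0.0009] q6 -0.05 t 5.15
```

View pics/w2.png

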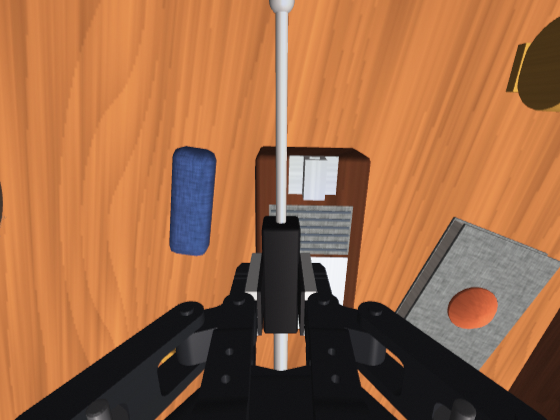

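The sleeve is at (313,178) with its base plate at 288–338, and the radio sides are nearly vertical at columns 257 and 367. The aerial is held straight along column 281. I zoom in for exact edges.

Run:
```python
from h import *
d=np.load("w2.npz");im=d["im"]
c=im[140:215,250:375];save("w2c",cv2.resize(c,None,fx=6,fy=6,interpolation=cv2.INTER_NEAREST))
g=cv2.cvtColor(im,cv2.COLOR_BGR2GRAY)
for r in(165,175,190):print(r,g[r,284:344].tolist())
for r in(165,185,210,240):
    h=im[r,:,2].astype(int);print(r,"redch",[ (x,h[x]) for x in list(range(252,262))+list(range(344,372,1))])
```

```text
165 [220, 208, 150, 78, 91, 184, 214, 215, 215, 214, 215, 215, 215, 214, 215, 215, 214, 214, 208, 122, 82, 192, 211, 212, 211, 212, 212, 215, 220, 221, 219, 219, 213, 215, 218, 219, 216, 213, 211, 211, 212, 211, 211, 212, 213, 212, 211, 211, 211, 211, 211, 211, 210, 204, 92, 60, 63, 64, 65, 66]
175 [219, 208, 144, 79, 109, 219, 220, 219, 219, 220, 220, 220, 219, 219, 219, 219, 219, 219, 211, 67, 116, 212, 212, 212, 212, 211, 214, 218, 221, 223, 221, 217, 213, 216, 219, 219, 214, 212, 212, 212, 212, 213, 216, 218, 218, 218, 218, 219, 217, 217, 218, 218, 212, 122, 58, 61, 63, 64, 64, 63]
190 [218, 204, 117, 85, 157, 220, 221, 222, 220, 220, 221, 220, 221, 221, 221, 222, 221, 215, 101, 89, 214, 213, 213, 213, 213, 216, 219, 223, 225, 223, 220, 216, 218, 220, 219, 217, 214, 214, 214, 214, 214, 218, 218, 218, 219, 218, 218, 218, 218, 217, 218, 212, 93, 58, 61, 64, 65, 66, 69, 70]
165 redch [(252, np.int64(197)), (253, np.int64(197)), (254, np.int64(189)), (255, np.int64(92)), (256, np.int64(50)), (257, np.int64(68)), (258, np.int64(79)), (259, np.int64(91)), (260, np.int64(103)), (261, np
[... 2415 characters left out ...]
65)), (258, np.int64(74)), (259, np.int64(87)), (260, np.int64(100)), (261, np.int64(102)), (344, np.int64(128)), (345, np.int64(122)), (346, np.int64(127)), (347, np.int64(136)), (348, np.int64(152)), (349, np.int64(135)), (350, np.int64(97)), (351, np.int64(96)), (352, np.int64(95)), (353, np.int64(95)), (354, np.int64(98)), (355, np.int64(100)), (356, np.int64(101)), (357, np.int64(100)), (358, np.int64(96)), (359, np.int64(93)), (360, np.int64(108)), (361, np.int64(168)), (362, np.int64(224)), (363, np.int64(221)), (364, np.int64(216)), (365, np.int64(214)), (366, np.int64(217)), (367, np.int64(219)), (368, np.int64(219)), (369, np.int64(218)), (370, np.int64(217)), (371, np.int64(215))]
```

View pics/w2c.png

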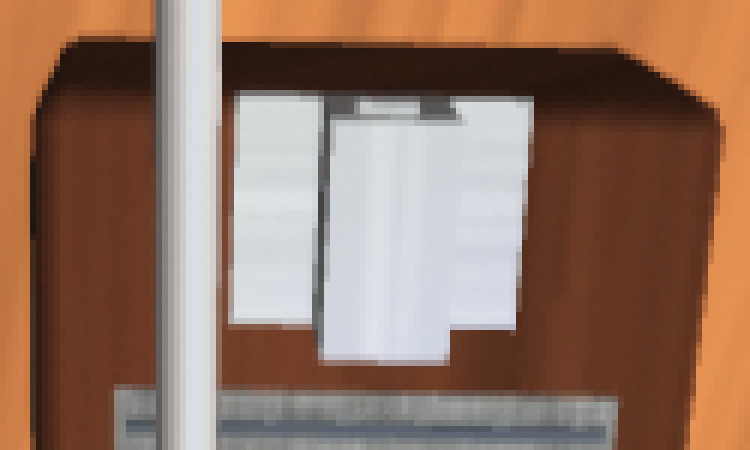

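Run:
```python
from h import *
d=np.load("w2.npz");K,C=d["K"],d["C"]
f=lambda pts,z:[onplane(K,C,250-.5+x/6,140-.5+y/6,z) for x,y in pts]
t=f([(330,120),(459,120),(450,362),(318,362)],.0975)
w=f([(235,92),(533,98),(515,328),(228,323)],.077)
for n,q in(("tube",t),("plate",w)):
    q=np.array(q);print(n,q.round(4)[:,:2].tolist(),[np.linalg.norm(q[i]-q[i-1]).round(4) for i in range(4)],"ctr",q.mean(0).round(4),"mouth",((q[0]+q[1])/2).round(4),
     "yaw from x",np.degrees(np.arctan2(*(q[1]+q[2]-q[0]-q[3])[1::-1])).round(2),"y",np.degrees(np.arctan2(*(q[0]+q[1]-q[2]-q[3])[1::-1])).round(2)-90)
# radio left/right edges on top
l=[onplane(K,C,255.5,v,.07) for v in(165,240)];r=[onplane(K,C,*p,.075) for p in((366.5,185),(363.5,210),(359.8,240))]
print(l,r)
# aerial: ball, mast in tool frame; tool pose
# aerial axis from mast columns near rows 60..200
m=[]
g=d["im"].astype(int)
for v in(20,60,100,140,200):
    row=g[v];s=row.min(1)>110;xs=np.where(s[265:300])[0]+265;m.append((v,xs.min(),xs.max()))
print(m)
```

```text
tube [[0.5077, 0.1473], [0.5275, 0.1516], [0.5364, 0.1127], [0.5152, 0.108]] [np.float64(0.0399), np.float64(0.0203), np.float64(0.0399), np.float64(0.0217)] ctr [0.5217 0.1299 0.0975] mouth [0.5176 0.1494 0.0975] yaw from x 12.29 y 11.969999999999999
plate [[0.4934, 0.1452], [0.5425, 0.1548], [0.5504, 0.1154], [0.5011, 0.1056]] [np.float64(0.0404), np.float64(0.05), np.float64(0.0403), np.float64(0.0502)] ctr [0.5218 0.1302 0.077 ] mouth [0.5179 0.15   0.077 ] yaw from x 11.2 y 11.219999999999999
[array([0.46244717, 0.12644215, 0.07      ]), array([0.47847735, 0.04213876, 0.07      ])] [array([0.58004361, 0.13145564, 0.075     ]), array([0.58531456, 0.10417373, 0.075     ]), array([0.59194151, 0.06928613, 0.075     ])]
[(20, np.int64(277), np.int64(287)), (60, np.int64(277), np.int64(287)), (100, np.int64(277), np.int64(286)), (140, np.int64(277), np.int64(286)), (200, np.int64(277), np.int64(285))]
```

Emit:
drive_tool(
  motion=[
    [[0,0,0.043,0.05,0.018,0,-1],[0,0,0.043,0.1,0.0359,0,-1],[0,0,0.043,0.1334,0.0359,0,-1],[0,0,0.043,0.1334,0.0359,0.05,-1],[0,0,0.043,0.1334,0.0359,0.1,-1],[0,0,0.043,0.1334,0.0359,0.159,-1],[0,0,0.043,0.1334,0.0359,0.159,-1],[0,0,0.043,0.1334,0.0359,0.159,-1]],
  ],
)

```text
clock: 6.2
tcp_pos: [0.4993, 0.2486, 0.1016]
tool_rot: [0.636, 0.772, 0.0, 0.0]
contact_force: [0.8, -0.2, -0.2]
finger_gap: 0.0163
grasp_force: 59.1
```

Run:
```python
from h import *
go([.4985,.2488,.1001],101)
im,K,C=cam("wrist");o=env.observe();p=o["tcp_pos"];M=R.from_quat(o["tool_rot"]).as_matrix()
print(K[0,0],K[0,2],K[1,2])
# aerial in wrist: mast columns
for v in(20,60,100,140,180,200):
    s=im[v].astype(int).min(1)>110;xs=np.where(s[255:310])[0]+255
    q=onplane(K,C,(xs.min()+xs.max())/2 if len(xs) else 0,v,.087);print(v,xs.min() if len(xs) else 0,xs.max() if len(xs) else 0,(M.T@(q-p)).round(4))
S,K1,C1=cam("scene");D,K2,C2=cam("side")
tiles=[]
for n,I,k,c in(("S",S,K1,C1),("D",D,K2,C2)):
    a=proj(k,c,[.5178,.1497,.087]);b=proj(k,c,M@[-.081,0,.0131]+p);print(n,"mouth",a,"plugend",b)
    x,y=int(a[0])-25,int(a[1])-25;print(x,y)
    tiles.append(cv2.resize(I[y:y+50,x:x+50],None,fx=8,fy=8,interpolation=cv2.INTER_CUBIC))
save("pre",np.hstack(tiles))
```

```text
now [0.4993 0.2486 0.1016] yaw 100.99 | turn [ 0.0019 -0.0004 -0.0005] shift [ 0.0003 -0.0008  0.0015] q6 0.22 t 6.2
303.10311843386154 280.4086104970908 206.1657142163319
20 277 287 [0.1143 0.0005 0.0153]
60 277 287 [0.1    0.0005 0.0153]
100 277 286 [0.0844 0.0004 0.0153]
140 277 286 [0.0676 0.0004 0.0153]
180 277 286 [0.0492 0.0004 0.0153]
200 277 285 [0.0394 0.0002 0.0153]
S mouth [333.68393975 184.92817209] plugend [340.19246318 183.34000665]
308 159
D mouth [216.67053683 175.50062952] plugend [213.20278858 170.98601326]
191 150
```

View pics/pre.png

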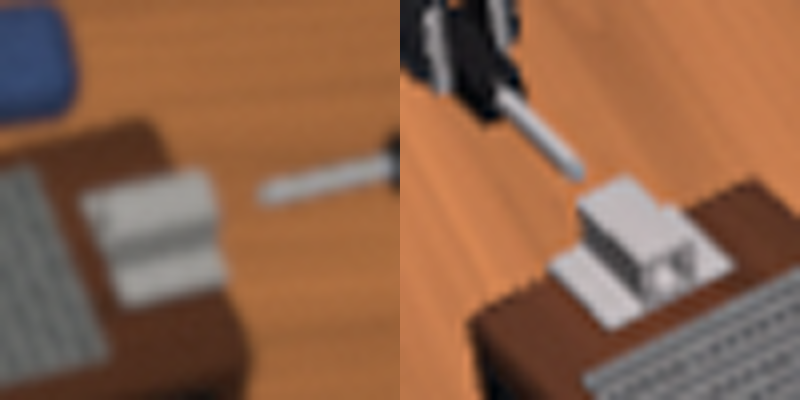

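Run:
```python
from h import *
S,K1,C1=cam("scene");D,K2,C2=cam("side")
o=env.observe();p=o["tcp_pos"];M=R.from_quat(o["tool_rot"]).as_matrix();print(p)
a=np.radians(11);X=np.array([np.cos(a),np.sin(a),0]);Y=np.array([-X[1],X[0],0]);m=np.array([.5178,.1497,.0975])
for n,k,c,o0,ox in(("S",K1,C1,(308,159),0),("D",K2,C2,(191,150),400)):
    for l,q in(("mouth-",m-.0105*X),("mouth+",m+.0105*X),("back-",m-.0105*X-.04*Y),("back+",m+.0105*X-.04*Y),("plug",M@[-.081,0,.0131]+p),("rodback",M@[-.045,0,.0131]+p)):
        print(n,l,((proj(k,c,q)-o0+.5)*8+[ox,0]).round(0))
# subpixel corners in side tile
g=cv2.cvtColor(D,cv2.COLOR_BGR2GRAY)
for r in range(168,186):print(r,g[r,208:232].tolist())
```

```text
[0.49971318 0.2481394  0.10188283]
S mouth- [202. 172.]
S mouth+ [222. 216.]
S back- [ 99. 197.]
S back+ [117. 241.]
S plug [260. 199.]
S rodback [352. 177.]
D mouth- [579. 197.]
D mouth+ [632. 172.]
D back- [643. 261.]
D back+ [696. 234.]
D plug [582. 174.]
D rodback [527. 120.]
168 [104, 137, 184, 181, 151, 135, 132, 132, 132, 134, 135, 136, 132, 128, 126, 125, 125, 125, 127, 127, 128, 131, 135, 135]
169 [116, 104, 137, 184, 182, 147, 134, 131, 129, 132, 134, 136, 135, 131, 129, 127, 125, 125, 126, 129, 129, 130, 133, 136]
170 [135, 116, 105, 139, 180, 157, 138, 132, 130, 130, 133, 135, 137, 133, 130, 126, 127, 125, 125, 127, 129, 129, 131, 137]
171 [133, 137, 115, 119, 128, 141, 140, 135, 130, 129, 139, 144, 136, 137, 133, 130, 127, 126, 126, 126, 130, 130, 130, 135]
172 [132, 135, 138, 137, 113, 128, 139, 134, 141, 152, 166, 169, 154, 137, 135, 132, 129, 127, 127, 127, 129, 130, 132, 136]
173 [131, 133, 135, 138, 135, 133, 142, 156, 168, 183, 184, 184, 178, 155, 138, 134, 132, 129, 126, 127, 129, 134, 122, 116]
174 [132, 132, 131, 137, 136, 154, 166, 183, 188, 186, 183, 184, 182,
[... 671 characters left out ...]
, 130, 141, 143, 92, 69, 69, 64, 124, 171, 185, 189, 189, 189, 180, 171, 150, 149, 183, 158, 102, 63]
181 [126, 129, 140, 152, 167, 187, 150, 92, 69, 68, 65, 124, 172, 187, 180, 174, 154, 122, 124, 139, 178, 186, 158, 101]
182 [129, 132, 165, 185, 186, 185, 188, 150, 92, 70, 69, 64, 128, 166, 150, 142, 131, 93, 119, 136, 180, 186, 192, 165]
183 [136, 124, 163, 184, 184, 183, 184, 189, 152, 93, 69, 70, 73, 120, 132, 166, 157, 104, 105, 124, 181, 191, 184, 174]
184 [127, 81, 102, 161, 184, 185, 185, 188, 193, 153, 93, 71, 67, 124, 143, 187, 193, 151, 121, 127, 172, 172, 145, 95]
185 [87, 73, 65, 103, 162, 187, 189, 188, 188, 192, 151, 92, 68, 121, 139, 178, 184, 159, 146, 125, 126, 94, 64, 58]
```

The projected sleeve corners and plug end match the image within about half a pixel. I apply a small lateral and height correction, then start the insertion.

Emit:
drive_tool(
  motion=[
    [[0,0,0,0,-0.001,0.0018,-1],[0,0,0,-0.008,-0.001,0.0018,-1],[0,0,0,-0.016,-0.001,0.0018,-1],[0,0,0,-0.02,-0.001,0.0018,-1],[0,0,0,-0.024,-0.001,0.0018,-1],[0,0,0,-0.028,-0.001,0.0018,-1],[0,0,0,-0.03,-0.001,0.0018,-1]],
  ],
)

```text
clock: 7.32
tcp_pos: [0.5035, 0.2179, 0.0983]
tool_rot: [0.637, 0.771, 0.0, 0.0]
contact_force: [0.1, 1.6, 0.5]
finger_gap: 0.0164
grasp_force: 59.2
```

```bash
python3 -c "
from h import *
go([.5178-.1908*.03,.1497+.9816*.03,.1001],101)
o=env.observe();M=R.from_quat(o['tool_rot']).as_matrix();print(M.T@o['contact_force'],M.T@o['wrist_torque'])"
```

```text
now [0.5035 0.2179 0.0983] yaw 100.92 | turn [ 0.0001 -0.0001 -0.0026] shift [-0.0396  0.0011 -0.0018] q6 0.16 t 7.33
[ 1.57114894  0.35426357 -0.49116247] [-0.02322078  0.06803413 -0.01495335]
```

Emit:
drive_tool(
  motion=[
    [[0,0,0,-0.003,0.001,-0.0015,-1],[0,0,0,-0.008,0.001,-0.0015,-1],[0,0,0,-0.014,0.001,-0.0015,-1],[0,0,0,-0.02,0.001,-0.0015,-1],[0,0,0,-0.026,0.001,-0.0015,-1],[0,0,0,-0.032,0.001,-0.0015,-1]],
  ],
)

```text
clock: 8.07
tcp_pos: [0.5106, 0.1864, 0.0998]
tool_rot: [0.637, 0.771, -0.0, -0.0]
contact_force: [0.8, 0.1, -0.7]
finger_gap: 0.0164
grasp_force: 59.1
```

Emit:
drive_tool(
  motion=[
    [[0,0,0,-0.002,0,0,-1],[0,0,0,-0.004,0,0,-1],[0,0,0,-0.006,0,0,-1]],
  ],
)

```text
clock: 8.45
tcp_pos: [0.5117, 0.1809, 0.0998]
tool_rot: [0.637, 0.771, 0.0, 0.0]
contact_force: [-0.5, 0.3, -0.4]
finger_gap: 0.0162
grasp_force: 59.1
```

```bash
python3 -c "
from h import *
go([.5178-.1908*.03,.1497+.9816*.03,.1001],101)
o=env.observe();M=R.from_quat(o['tool_rot']).as_matrix();print(M.T@o['contact_force'],M.T@o['wrist_torque'])"
```

```text
now [0.5117 0.1809 0.0998] yaw 100.94 | turn [ 0.0001 -0.     -0.0021] shift [-0.0018  0.0001 -0.0003] q6 0.09 t 8.45
[ 0.35162773 -0.42762122  0.44749433] [-0.01977165 -0.02266402 -0.00261355]
```

Emit:
drive_tool(
  motion=[
    [[0,0,0,-0.001,0,0,-1],[0,0,0,-0.002,0,0,-1],[0,0,0,-0.003,0,0,-1],[0,0,0,-0.003,0,0,-1]],
  ],
)

```text
clock: 8.95
tcp_pos: [0.5119, 0.1796, 0.0999]
tool_rot: [0.637, 0.771, 0.001, -0.001]
contact_force: [-5.7, 20.7, 0.0]
finger_gap: 0.0163
grasp_force: 59.1
```

Contact reads 21 N exactly where the shoulder should meet the mouth (30.5 mm). I release and lift.

Emit:
drive_tool(
  motion=[
    [[0,0,0,0,0,0,0],[0,0,0,0,0,0,1],[0,0,0,0.002,0,0,1],[0,0,0,0.002,0,0,1],[0,0,0,0.002,0,-0.03,1],[0,0,0,0.002,0,-0.09,1],[0,0,0,0.002,0,-0.15,1],[0,0,0,0.002,0,-0.15,1]],
  ],
)

```text
clock: 9.95
tcp_pos: [0.5141, 0.1806, 0.2544]
tool_rot: [0.637, 0.771, 0.003, 0.002]
contact_force: [0.6, -0.1, -0.5]
finger_gap: 0.0854
grasp_force: 0.0
```

```bash
python3 -c "
from h import *
# shaft est: mouth - .165*Y (x offset 0?) ; view from tcp over shaft, z .22
a=np.radians(11);X=np.array([np.cos(a),np.sin(a),0]);Y=np.array([-X[1],X[0],0])
m=np.array([.5178,.1497,0]);s=m-.165*Y;print('shaft guess if eyelet x=0',s)
go([.548,-.012,.24],101)"
```

```text
shaft guess if eyelet x=0 [ 0.54928348 -0.01226849  0.        ]
now [0.5141 0.1806 0.2544] yaw 100.93 | turn [ 0.0151 -0.0013 -0.0024] shift [-0.1955 -0.0034  0.0142] q6 0.09 t 9.95
```

Emit:
drive_tool(
  motion=[
    [[0,0,0,-0.06,-0.001,0.004,1],[0,0,0,-0.12,-0.002,0.008,1],[0,0,0,-0.175,-0.0034,0.014,1],[0,0,0,-0.175,-0.0034,0.014,1],[0,0,0,-0.175,-0.0034,0.014,1],[0,0,0,-0.175,-0.0034,0.014,1]],
  ],
)

```text
clock: 10.7
tcp_pos: [0.5414, 0.0085, 0.2356]
tool_rot: [0.636, 0.772, -0.0, -0.0]
contact_force: [-0.7, 1.3, 0.3]
finger_gap: 0.0855
grasp_force: 0.0
```

Run:
```python
from h import *
go([.548,-.012,.24],101)
im,K,C=cam("wrist");np.savez("w3.npz",im=im,K=K,C=C)
u=proj(K,C,[.5493,-.0123,.101]);print(u);x,y=(u-[25,25]).astype(int);print(x,y)
z=cv2.resize(im[y:y+50,x:x+50],None,fx=8,fy=8,interpolation=cv2.INTER_NEAREST)
save("w3",np.hstack([cv2.resize(im,(533,400)),z[:,67:333]]))
```

```text
now [0.5414 0.0085 0.2356] yaw 101.0 | turn [-0.0007 -0.0004 -0.0001] shift [-0.0214  0.0026 -0.0044] q6 -0.23 t 10.7
[284.01155645 223.61934831]
259 198
```

View pics/w3.png

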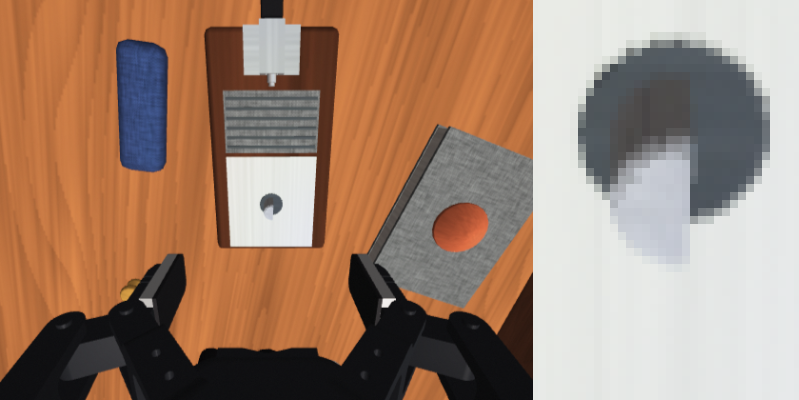

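Run:
```python
from h import *
d=np.load("w3.npz");im=d["im"];K,C=d["K"],d["C"]
g=im.astype(int).sum(2)//3
print("cols",list(range(264,294)))
for r in range(204,234):print(r,g[r,266:294].tolist())
```

```text
cols [264, 265, 266, 267, 268, 269, 270, 271, 272, 273, 274, 275, 276, 277, 278, 279, 280, 281, 282, 283, 284, 285, 286, 287, 288, 289, 290, 291, 292, 293]
204 [228, 231, 232, 232, 232, 232, 231, 231, 230, 229, 233, 232, 212, 123, 143, 91, 90, 90, 90, 90, 92, 91, 93, 119, 144, 209, 221, 228]
205 [228, 230, 232, 232, 232, 232, 231, 231, 230, 228, 222, 200, 142, 91, 89, 89, 90, 89, 90, 91, 90, 91, 91, 90, 92, 122, 169, 212]
206 [228, 231, 232, 233, 232, 232, 231, 231, 230, 214, 156, 76, 87, 87, 87, 86, 86, 86, 88, 87, 87, 87, 87, 88, 89, 88, 93, 143]
207 [228, 231, 232, 232, 232, 231, 231, 231, 228, 150, 75, 84, 84, 84, 84, 84, 80, 80, 81, 80, 81, 84, 83, 85, 85, 85, 86, 91]
208 [228, 230, 232, 232, 232, 231, 231, 231, 209, 76, 84, 84, 85, 84, 83, 79, 76, 76, 75, 76, 76, 84, 85, 85, 86, 85, 85, 85]
209 [228, 231, 232, 233, 232, 231, 231, 228, 139, 85, 85, 84, 84, 81, 77, 71, 75, 75, 75, 75, 77, 85, 86, 85, 86, 86, 85, 85]
210 [228, 231, 233, 232, 232, 231, 231, 218, 85, 85, 85, 85, 81, 79, 74, 70, 74, 75, 75, 75, 76, 85, 86, 86, 86, 86, 85, 86]
211 [228, 231, 232, 232, 232, 231, 229, 1
[... 2429 characters left out ...]
 232, 232, 230, 230, 230, 228, 231, 232, 231, 227, 220, 211, 209, 205, 202, 201, 210, 227, 228, 230, 230, 229, 229, 230]
230 [228, 231, 232, 232, 232, 232, 230, 230, 229, 227, 230, 233, 231, 230, 231, 225, 222, 215, 208, 207, 214, 227, 229, 230, 230, 229, 229, 230]
231 [228, 231, 232, 232, 232, 231, 230, 230, 230, 228, 230, 232, 231, 230, 231, 232, 232, 228, 224, 220, 224, 227, 229, 230, 230, 229, 229, 229]
232 [228, 230, 232, 232, 232, 231, 230, 230, 230, 228, 231, 232, 231, 230, 231, 232, 232, 231, 230, 228, 226, 227, 229, 230, 230, 229, 229, 230]
233 [227, 231, 232, 232, 232, 231, 231, 230, 229, 227, 231, 232, 231, 230, 231, 232, 231, 231, 230, 228, 226, 227, 229, 230, 230, 229, 229, 230]
```

The aerial grip meets the sleeve and the plug tip shows behind it. The shaft's flat faces nearly the radio's +x, turned about -3°, so its yaw is about 8°. The shaft centre is about (0.5498, -0.0122). Now I move to the knob.

Emit:
drive_tool(
  motion=[
    [[0,0,0.3,-0.055,-0.016,0,1],[0,0,0.6,-0.11,-0.032,0,1],[0,0,0.72,-0.165,-0.048,0,1],[0,0,0.72,-0.22,-0.064,0.01,1],[0,0,0.72,-0.275,-0.08,0.02,1],[0,0,0.72,-0.316,-0.0924,0.02,1],[0,0,0.72,-0.316,-0.0924,0.02,1],[0,0,0.72,-0.316,-0.0924,0.02,1]],
  ],
)

```text
clock: 11.75
tcp_pos: [0.511, -0.3193, 0.2157]
tool_rot: [0.77, 0.638, 0.0, -0.0]
contact_force: [-0.1, 0.1, 0.3]
finger_gap: 0.0855
grasp_force: 0.0
```

Emit:
drive_tool(
  motion=[
    [[0,0,0.3,0,0,0,1],[0,0,0.6,0,0,0,1],[0,0,0.72,0,0,0,1]],
  ],
)

```text
clock: 12.12
tcp_pos: [0.5114, -0.3185, 0.216]
tool_rot: [0.876, 0.482, 0.0, -0.0]
contact_force: [-0.0, 0.3, 0.6]
finger_gap: 0.0854
grasp_force: 0.0
```

Emit:
drive_tool(
  motion=[
    [[0,0,0.3,0,0,0,1],[0,0,0.6,0,0,0,1],[0,0,0.72,0,0,0,0.3],[0,0,0.72,0,0,0,0.3]],
  ],
)

```text
clock: 12.62
tcp_pos: [0.5113, -0.3187, 0.216]
tool_rot: [0.95, 0.311, 0.0, -0.0]
contact_force: [1.0, 0.1, -0.3]
finger_gap: 0.0559
grasp_force: 0.0
```

Run:
```python
from h import *
go([.511,-.319,.216],36)
im,K,C=cam("wrist");np.savez("w4.npz",im=im,K=K,C=C);print(proj(K,C,[.511,-.319,.03]))
g=im.astype(int);m=(g.max(2)<70).astype(np.uint8)
n,l,st,ce=cv2.connectedComponentsWithStats(m)
for i in range(1,n):
    if st[i,4]>300:print(st[i].tolist(),ce[i].round(1),onplane(K,C,*ce[i],.03).round(4))
# bar: bright in knob neighbourhood
u=proj(K,C,[.511,-.319,.03]).astype(int);x,y=u-35
c=im[y:y+70,x:x+70];b=(c.min(2)>130).astype(np.uint8)
n,l,st,ce=cv2.connectedComponentsWithStats(b)
for i in range(1,n):
    if st[i,4]>8:
        r=cv2.minAreaRect(np.argwhere(l==i)[:,::-1].astype(np.float32));q=cv2.boxPoints(r)+[x,y]
        print("bar",st[i].tolist(),[onplane(K,C,*p,.031).round(4)[:2] for p in q])
save("w4",np.hstack([cv2.resize(im,(400,300)),cv2.resize(c,(300,300),interpolation=cv2.INTER_NEAREST)]))
```

```text
now [ 0.5113 -0.3187  0.216 ] yaw 36.27 | turn [-0.0002 -0.0002  0.0089] shift [-0.0004  0.     -0.    ] q6 0.33 t 12.62
[279.95639581 186.81189266]
[0, 0, 86, 44, 2235] [53.5 19.2] [ 0.5163 -0.0654  0.03  ]
[300, 78, 59, 59, 2428] [329.6 105.8] [ 0.6048 -0.3098  0.03  ]
[423, 130, 19, 126, 673] [431.4 190.2] [ 0.6029 -0.4504  0.03  ]
[263, 162, 37, 40, 1047] [280.3 181.8] [ 0.5156 -0.3161  0.03  ]
[240, 231, 47, 55, 1975] [263.7 257.5] [ 0.4325 -0.3535  0.03  ]
[7, 258, 548, 162, 40682] [288.1 366.5] [ 0.3198 -0.4724  0.03  ]
[514, 308, 17, 72, 422] [522.1 345. ] [ 0.5253 -0.6925  0.03  ]
bar [39, 22, 13, 12, 61] [array([ 0.5172, -0.3172]), array([ 0.5321, -0.3215]), array([ 0.5309, -0.3255]), array([ 0.5159, -0.3213])]
```

View pics/w4.png

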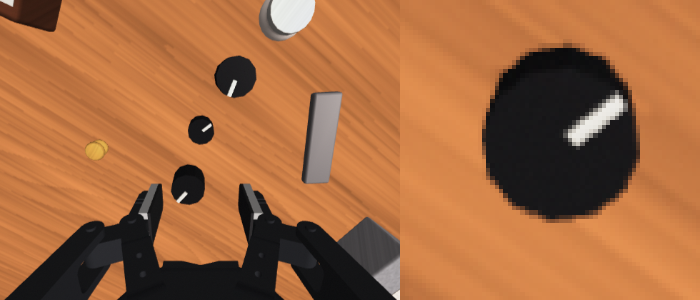

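The pointer bar runs to the upper right in the crop, giving a knob yaw of -16°, and the knob is 37 px wide (38 mm), so it is the right one. I grasp across flats with tool yaw at knob yaw + 60°.

Emit:
drive_tool(
  motion=[
    [[0,0,-0.258,0.0017,0.0012,0.05,0.3],[0,0,-0.258,0.0017,0.0012,0.1,0.3],[0,0,-0.258,0.0017,0.0012,0.15,0.3],[0,0,-0.258,0.0017,0.0012,0.192,0.3],[0,0,-0.258,0.0017,0.0012,0.192,0.3],[0,0,-0.258,0.0017,0.0012,0.192,-1],[0,0,-0.258,0.0017,0.0012,0.192,-1],[0,0,-0.258,0.0017,0.0012,0.192,-1]],
  ],
)

```text
clock: 13.68
tcp_pos: [0.5139, -0.3208, 0.0255]
tool_rot: [0.928, 0.374, 0.001, 0.001]
contact_force: [0.3, 1.8, 12.6]
finger_gap: 0.0366
grasp_force: 61.5
```

Emit:
drive_tool(
  motion=[
    [[0,0,0,0,0,0,-1],[0,0,0,0,0,0,-1],[0,0,0,0,0,0,-1]],
  ],
)

```text
clock: 14.05
tcp_pos: [0.5138, -0.3208, 0.0255]
tool_rot: [0.928, 0.374, 0.001, 0.001]
contact_force: [-0.3, 1.4, 12.0]
finger_gap: 0.0367
grasp_force: 61.5
```

```bash
python3 -c "
from h import *
go(None,44)"
```

```text
now [ 0.5138 -0.3208  0.0255] yaw 43.87 | turn [ 0.0047 -0.0011 -0.0043] shift [0. 0. 0.] q6 0.2 t 14.05
```

Emit:
drive_tool(
  motion=[
    [[0,0,0,0,0,-0.03,-1],[0,0,0,0,0,-0.08,-1],[0,0,0,0,0,-0.135,-1],[0,0,-0.3,0.045,-0.037,-0.135,-1],[0,0,-0.6,0.09,-0.074,-0.135,-1],[0,0,-0.8,0.135,-0.111,-0.135,-1],[0,0,-0.8,0.18,-0.148,-0.135,-1],[0,0,-0.8,0.21,-0.173,-0.135,-1]],
  ],
)

```text
clock: 15.05
tcp_pos: [0.5446, -0.0477, 0.1597]
tool_rot: [0.829, 0.559, 0.001, 0.0]
contact_force: [0.4, -1.2, -0.6]
finger_gap: 0.0367
grasp_force: 60.4
```

Run:
```python
from h import *
go([.5498,-.0122,.16],68)
im,K,C=cam("wrist");np.savez("w5.npz",im=im,K=K,C=C)
o=env.observe();p=o["tcp_pos"];M=R.from_quat(o["tool_rot"]).as_matrix();zt=p[2]+.0045
u=proj(K,C,[*p[:2],zt]);print("expected top centre",u)
x,y=(u-30).astype(int);c=im[y:y+60,x:x+60].astype(int)
b=((c.min(2)>150)&(c.max(2)-c.min(2)<40)).astype(np.uint8)
n,l,st,ce=cv2.connectedComponentsWithStats(b)
for i in range(1,n):
    if st[i,4]>8:
        r=cv2.minAreaRect(np.argwhere(l==i)[:,::-1].astype(np.float32));q=cv2.boxPoints(r)+[x,y]
        print("bar",st[i].tolist(),[(M.T@(onplane(K,C,*v,zt+.001)-p)).round(4)[:2] for v in q])
save("w5",cv2.resize(im[y-10:y+70,x-20:x+80],None,fx=6,fy=6,interpolation=cv2.INTER_NEAREST));print("org",x-20,y-10)
```

```text
now [ 0.5446 -0.0477  0.1597] yaw 67.94 | turn [ 0.0023 -0.0008 -0.0019] shift [ 0.0348 -0.0085 -0.0003] q6 0.24 t 15.05
expected top centre [276.85639074 289.44507388]
bar [39, 20, 21, 17, 173] [array([0.0008, 0.0035]), array([0.0061, 0.0126]), array([0.0026, 0.0142]), array([-0.0028,  0.0051])]
org 226 249
```

View pics/w5.png

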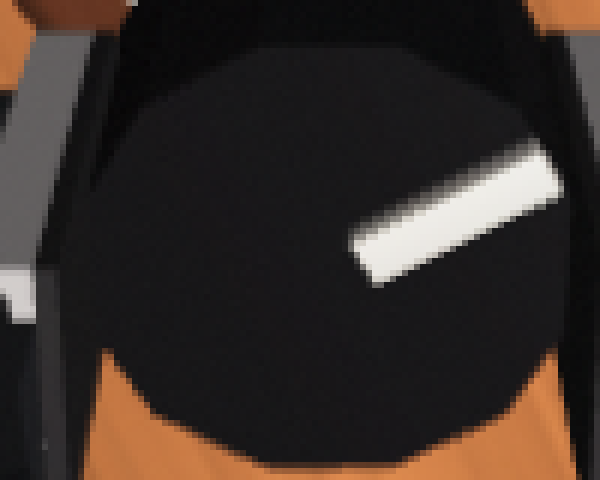

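The knob is held with its flats square to the pads and the pointer at 60° in the tool frame, as planned. Its centre lies within 0.6 mm of the TCP. I align it over the shaft.

```bash
python3 -c "
from h import *
go([.5493,-.0127,.16],68)"
```

```text
now [ 0.5448 -0.0446  0.1597] yaw 67.97 | turn [ 0.0013 -0.0026 -0.001 ] shift [ 0.0312 -0.0077 -0.0003] q6 0.25 t 15.1
```

Emit:
drive_tool(
  motion=[
    [[0,0,0,0,0,0,-1],[0,0,0,0,0,0,-1],[0,0,0,0,0,0,-1]],
  ],
)

```text
clock: 15.48
tcp_pos: [0.5444, -0.051, 0.1589]
tool_rot: [0.83, 0.558, 0.0, 0.0]
contact_force: [0.2, 0.3, -0.5]
finger_gap: 0.0365
grasp_force: 60.4
```

```bash
python3 -c "
from h import *
go([.5493,-.0127,.13],68)"
```

```text
now [ 0.5444 -0.051   0.1589] yaw 67.79 | turn [ 0.0004  0.0001 -0.007 ] shift [ 0.0373 -0.01    0.0289] q6 0.24 t 15.47
```

Emit:
drive_tool(
  motion=[
    [[0,0,-0.007,0.0373,-0.01,0,-1],[0,0,-0.007,0.0373,-0.01,0.015,-1],[0,0,-0.007,0.0373,-0.01,0.0289,-1],[0,0,-0.007,0.0373,-0.01,0.0289,-1],[0,0,-0.007,0.0373,-0.01,0.0289,-1]],
  ],
)

```text
clock: 16.1
tcp_pos: [0.5492, -0.0123, 0.1298]
tool_rot: [0.829, 0.559, -0.0, -0.0]
contact_force: [0.1, -1.0, -0.4]
finger_gap: 0.0365
grasp_force: 60.4
```

```bash
python3 -c "
from h import *
go([.5493,-.0127,.1265],68)"
```

```text
now [ 0.5492 -0.0123  0.1298] yaw 68.03 | turn [-0.0006  0.0003  0.001 ] shift [-0.0003  0.0002  0.0033] q6 0.31 t 16.1
```

Aligned. I lower gently: contact would begin near TCP 0.1265, and free engagement continues to 0.1085.

Emit:
drive_tool(
  motion=[
    [[0,0,0,-0.0003,0.0002,0.002,-1],[0,0,0,-0.0003,0.0002,0.004,-1],[0,0,0,-0.0003,0.0002,0.006,-1],[0,0,0,-0.0003,0.0002,0.008,-1],[0,0,0,-0.0003,0.0002,0.008,-1]],
  ],
)

```text
clock: 16.73
tcp_pos: [0.5492, -0.012, 0.1217]
tool_rot: [0.829, 0.56, -0.0, -0.0]
contact_force: [0.3, -0.4, 0.4]
finger_gap: 0.0365
grasp_force: 60.4
```

```bash
python3 -c "
from h import *
go([.5493,-.0127,.1085],68)
o=env.observe();M=R.from_quat(o['tool_rot']).as_matrix();print(M.T@o['contact_force'],M.T@o['wrist_torque'])"
```

```text
now [ 0.5492 -0.012   0.1217] yaw 68.08 | turn [-0.0005  0.0002  0.0028] shift [-0.0006  0.0004  0.0132] q6 0.31 t 16.73
[-0.23137696  0.41249134 -0.41142592] [0.02265963 0.01629002 0.00908834]
```

Emit:
drive_tool(
  motion=[
    [[0,0,0,-0.0003,0.0002,0.003,-1],[0,0,0,-0.0003,0.0002,0.006,-1],[0,0,0,-0.0003,0.0002,0.009,-1],[0,0,0,-0.0003,0.0002,0.012,-1],[0,0,0,-0.0003,0.0002,0.012,-1]],
  ],
)

```text
clock: 17.35
tcp_pos: [0.5492, -0.0124, 0.1096]
tool_rot: [0.829, 0.56, -0.0, -0.0]
contact_force: [-0.1, 0.1, -0.5]
finger_gap: 0.0368
grasp_force: 60.4
```

Emit:
drive_tool(
  motion=[
    [[0,0,0,0,0,0.001,-1],[0,0,0,0,0,0.002,-1],[0,0,0,0,0,0.003,-1],[0,0,0,0,0,0.003,-1]],
  ],
)

```text
clock: 17.85
tcp_pos: [0.5495, -0.0124, 0.107]
tool_rot: [0.829, 0.56, 0.0, 0.0]
contact_force: [-0.5, 0.1, 4.1]
finger_gap: 0.037
grasp_force: 60.8
```

Fully on, and the spring has started (4 N). I press to the bottom stop.

Emit:
drive_tool(
  motion=[
    [[0,0,0,0,0,0.001,-1],[0,0,0,0,0,0.002,-1],[0,0,0,0,0,0.003,-1],[0,0,0,0,0,0.004,-1],[0,0,0,0,0,0.004,-1]],
  ],
)

```text
clock: 18.48
tcp_pos: [0.5495, -0.0124, 0.1033]
tool_rot: [0.829, 0.56, 0.0, 0.0]
contact_force: [-1.8, 0.7, 12.3]
finger_gap: 0.0365
grasp_force: 62.0
```

Emit:
drive_tool(
  motion=[
    [[0,0,0,0,0,0.001,-1],[0,0,0,0,0,0.002,-1],[0,0,0,0,0,0.002,-1]],
  ],
)

```text
clock: 18.85
tcp_pos: [0.5498, -0.0124, 0.1026]
tool_rot: [0.829, 0.56, 0.001, 0.0]
contact_force: [-9.4, 0.6, 41.1]
finger_gap: 0.0368
grasp_force: 65.3
```

Emit:
drive_tool(
  motion=[
    [[0,0,0,0,0,-0.001,-1],[0,0,0,0,0,-0.001,-1],[0,0,0,0,0,-0.001,-1]],
  ],
)

```text
clock: 19.23
tcp_pos: [0.5496, -0.0124, 0.103]
tool_rot: [0.829, 0.56, 0.0, 0.0]
contact_force: [-5.9, -0.5, 26.8]
finger_gap: 0.0367
grasp_force: 63.3
```

Run:
```python
from h import *
o=env.observe();M=R.from_quat(o['tool_rot']).as_matrix();print(o["tcp_pos"],M.T@o['contact_force'])
im,K,C=cam("wrist");S,K1,C1=cam("scene");D,_,_=cam("side")
t=lambda I,x,y:cv2.resize(I[y:y+100,x:x+133],(399,300),interpolation=cv2.INTER_CUBIC)
save("fin",np.vstack([np.hstack([cv2.resize(im,(399,300)),t(S,270,140)]),np.hstack([t(D,165,130),cv2.resize(S,(399,300))])]))
```

```text
[ 0.54964546 -0.01242277  0.10296385] [ -2.62495163  -5.24863477 -26.81854976]
```

View pics/fin.png

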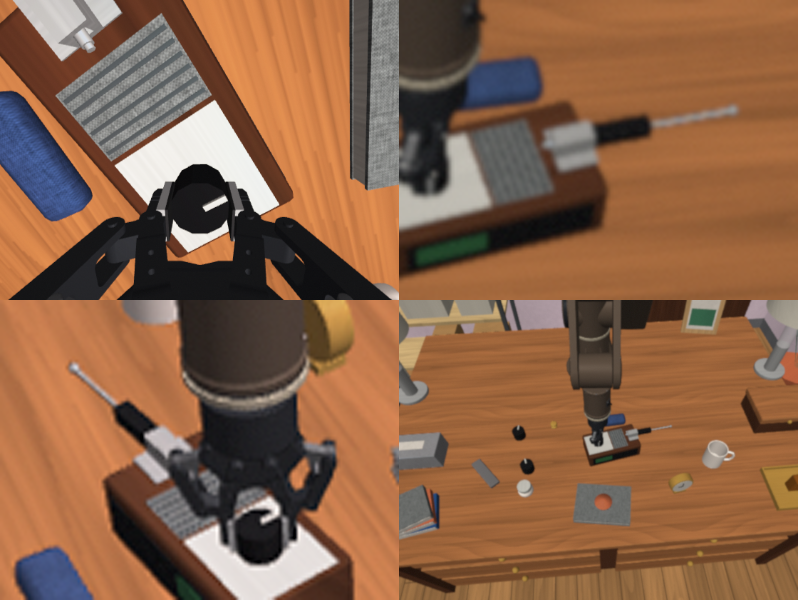

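The aerial is fully in: its grip meets the sleeve at (597,133) and the plug tip shows at the back. The knob is pressed at the stop with 27 N, and the other things have not moved.

```bash
python3 -c "
from station import env
print(env.hand_in())"
```

```text
the job is handed in; nothing more can be done
None
```

I handed the job in at about 19 s with the aerial fully in and let go, the knob fully on its D-shaft and held down at the bottom stop (about 27 N), and the other things on the dresser unmoved; the press peaked at about 41 N on the wrist against the stop before I eased it off.

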